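# Find the stiffest punch spring

## Robot

A 6-joint arm with a two-finger parallel gripper is mounted at the origin on the work surface. World frame = base frame: x ahead of the robot, y to its left, z up, the work surface at z = 0. Lengths are in m, angles in rad, forces in N, time in s.
With the tool pointing down it reaches from about 0.3 to 0.75 m from the base axis. Payload 8.5 kg.
Tool frame: the origin (TCP) lies between the finger pads; the fingertips stand 19 mm ahead of it and the grasp point (between the pads) is the TCP (robot.tips_ahead is the distance from the TCP to the fingertips, in m); z points along the fingers, y is the line along which they close (so a half turn about z gives the same grasp; the last joint's range is limited). The gripper opens to 88 mm and grips with 3 to 60 N. Pads are 18 mm wide; open, the fingers measure 123 mm over their backs; the gripper's body (75 mm by 187 mm) begins 45 mm behind the grasp point.
Start: joints at [1.098, 0.381, 1.297, -0, 1.464, -0.215], TCP at [0.14, 0.532, 0.258] pointing down, gripper open.
Joint ranges: [-3.11, 3.11], [-0.89, 2.33], [0.22, 2.48], [-1.42, 4.56], [0.17, 2.85], [-2.88, 2.88]. Speed limits (rad/s): [2.39, 2.39, 3.14, 3.14, 3.14, 3.14].

## Interface

Orientations are given as a rotation vector (axis times angle).
In Python, from cell import robot gives the robot as it stands.
- The arm moves only by the tool arm_command, never from a script. Its argument "targets" is a list of rows, each an object of numbers: "rx", "ry", "rz": the turn, a rotation vector about the tool's x, y, z in rad; "x", "y", "z": the shift along the tool's x, y, z in cm; "jaw": the finger opening in cm, from 0 to 8.81. In form: [{"rx": .., "ry": .., "rz": .., "x": .., "y": .., "z": .., "jaw": ..}, ...]. A call has 1 to 20 rows; each row is the pose to reach, as a shift and turn from the pose commanded when the call began, along the tool's axes at that moment; what a row does not reach only later rows make up. A row lasts 1/10 s, in which the tool goes at most 50 mm and 8.59 degrees, less where a joint would pass 70% of its speed; a pose out of reach is approached as far as the arm can. A call with a gripper value outside its range is refused whole. The fingers move at their own pace and stop on an object; "grip_force" is the grip in N (left out, the last holds). Time passes only in rows, so rows that repeat a pose let the fingers close. It gives the time, the measured TCP pose, the force, the opening and the grip force at its end, in the units of the state.
- robot.state(): the state, without advancing time (a new reading comes with each control period).
- robot.read_camera(name): name is "side" or "top" or "wrist"; returns the picture (420x560x3 uint8, blue, green, red); there is no depth.
- robot.camera_info(name): a dict with "fx", "fy", "cx", "cy" (pixels), "distortion" ([k1, k2, p1, p2, k3] as OpenCV has them; the pictures are not rectified), "R" (3x3) and "t" (3): a world point X has camera coordinates R X + t; the wrist camera has in their place "tool_from_camera" (4x4, takes a point from camera to tool coordinates, whose origin is the TCP and whose axes are the flange's). Camera axes: x right, y down, z forward; pixel columns grow to the right and rows downward; lengths in m; the calibration is good to about 2 mm. A picture is of the moment at which its call begins: read the wrist's pose just before it. camera_info takes no time and is no camera call.
- robot.finish_job(): hands the job in; it is judged then, once.
The state is a dict: "time": time; "joint_positions": joint angles; "dq": joint speeds; "tau": joint torques, N m; "position": TCP position; "tcp_rot": TCP orientation; "contact_force": force on the tool from outside, world axes, zero at the start; "torque": the same for the moment, N m; "grip_width": opening from 0.0 (shut) to 1.0 (fully open); "grip_force": force on a finger pad.
Only numpy, scipy, OpenCV 4.12 (cv2) and the standard library are available. Lean on these libraries where they do the work, as an engineer would, in place of code of your own. Each camera call takes 0.05 s, during which the arm holds its last target. There are 200 camera calls.

## Task

Three return springs for the strap punch are clamped in test stands on the bench. Working from the robot's left (+y) to its right, press the free tip of each straight down until it meets its stop, hold it there for a moment and feel how hard it pushes back, never pushing a stand harder than 20 N. Then stand the brass weight upright in the middle of the pan of the stiffest spring, to settle it under load, let go, and leave the jar, hammer and wooden slicker where they are.

Things in the scene. Friction and masses are not known exactly. Their poses are not given: they have to be found in the camera images.
- stand_a: one of three fixed test stands alike but for stop height and stiffness. Aluminium base 170 x 60 x 12 mm. Origin: on the bench under the middle of the clamp; x axis runs out along the spring to its free tip, z up. Clamp 40 mm long (x), 44 wide, screw heads 61 mm above the bench. A level steel leaf 18 mm wide, 3 thick, bends from x = 20 mm and carries a round pan centred at x = 110 mm
- stand_b: another such stand, same sizes, origin and axes. Under each pan stands a fixed stop with a hard rubber face, 6 to 10 mm below it, different on each stand: feel for it. Reaching it takes 2 to 10 N; once there the push-back rises far more steeply than the spring's own, nearly rigid
- stand_c: another such stand, same sizes, origin and axes. Spring rates are 0.2 to 1.5 N per mm at the pan's centre; the stiffest is at least twice as stiff as either other and also needs the most force to reach its stop. No push on a stand may exceed 20 N
- tip_a (a point): centre of the pan on the free tip of stand_a's spring, on the pan's flat floor, where to press straight down; 110 mm along the stand's x from its origin, 45 mm above the bench when free; sinks with the spring. Steel pan 42 mm across inside, 46 outside, floor 3 mm thick, rim 3 mm above the floor
- tip_b (a point): centre of the pan on the free tip of stand_b's spring, on the pan's flat floor, where to press straight down; 110 mm along the stand's x from its origin, 45 mm above the bench when free; sinks with the spring. Steel pan 42 mm across inside, 46 outside, floor 3 mm thick, rim 3 mm above the floor
- tip_c (a point): centre of the pan on the free tip of stand_c's spring, on the pan's flat floor, where to press straight down; 110 mm along the stand's x from its origin, 45 mm above the bench when free; sinks with the spring. Steel pan 42 mm across inside, 46 outside, floor 3 mm thick, rim 3 mm above the floor
- weight_mid (a point): centre (half-way up) of the loose brass weight, 55 mm tall, upright: round foot 30 mm across and 10 mm high, above it a plain 24 mm shank from 13 mm up to its flat top; about 0.24 kg; z along its axis
- weight: the same brass weight, origin at the centre of its underside
- jar: bystander: closed amber jar, 56 mm across, 75 mm tall, origin at its underside
- hammer: bystander: hammer with wooden handle lying flat, origin at the underside, its handle towards its own -x
- slicker: bystander: dark wooden edge slicker, a rounded block 110 x 35 x 25 mm, origin at its underside
Not all that is in view belongs to the job. Leave any blue or purple look-alike of the stand_c alone.

How it is judged:
On the way, in this order (a step that is already met when the one before it is completed fails the run):
1. the left-hand spring's pan is pressed down onto its stop (within 1 mm) and held there for 0.2 s (((world y of stand_a above 0.115 m and z of tip_a in the frame of stand_a below 0.0375 m) or (world y of stand_b above 0.115 m and z of tip_b in the frame of stand_b below 0.0365 m) or (world y of stand_c above 0.115 m and z of tip_c in the frame of stand_c below 0.039 m))), for 0.2 s.
2. the middle spring's pan is pressed down onto its stop (within 1 mm) and held there for 0.2 s (((world y of stand_a between -0.075 and 0.115 m and z of tip_a in the frame of stand_a below 0.0375 m) or (world y of stand_b between -0.075 and 0.115 m and z of tip_b in the frame of stand_b below 0.0365 m) or (world y of stand_c between -0.075 and 0.115 m and z of tip_c in the frame of stand_c below 0.039 m))), for 0.2 s.
3. the right-hand spring's pan is pressed down onto its stop (within 1 mm) and held there for 0.2 s (((world y of stand_a below -0.075 m and z of tip_a in the frame of stand_a below 0.0375 m) or (world y of stand_b below -0.075 m and z of tip_b in the frame of stand_b below 0.0365 m) or (world y of stand_c below -0.075 m and z of tip_c in the frame of stand_c below 0.039 m))), for 0.2 s.
At the end, for the whole second after the job is handed in: the brass weight, let go, stands upright (within 0.08 rad) and at rest on the floor of the pan of the stiffest spring, within 7 mm of its centre; only the stiffest spring carries it with its pan less than 3.5 mm below the free height (((horizontal distance between weight and tip_a below 0.007 m and z of weight in the frame of tip_a between -0.002 and 0.002 m and angle between weight's own z axis and vertical below 0.08 rad and linear speed of weight below 0.02 m/s and z of tip_a in the frame of stand_a above 0.0415 m) or (horizontal distance between weight and tip_b below 0.007 m and z of weight in the frame of tip_b between -0.002 and 0.002 m and angle between weight's own z axis and vertical below 0.08 rad and linear speed of weight below 0.02 m/s and z of tip_b in the frame of stand_b above 0.0415 m) or (horizontal distance between weight and tip_c below 0.007 m and z of weight in the frame of tip_c between -0.002 and 0.002 m and angle between weight's own z axis and vertical below 0.08 rad and linear speed of weight below 0.02 m/s and z of tip_c in the frame of stand_c above 0.0415 m))); the robot touches nothing.
It fails at once if a test stand or its spring is pushed with more than 20 N (contact force between any of stand_a, stand_b, stand_c and the fingers above 20 N or contact force between any of stand_a, stand_b, stand_c and the arm above 20 N or contact force between any of stand_a, stand_b, stand_c and weight above 20 N).
It fails at once if the jar, the hammer or the wooden slicker is moved by more than 30 mm (distance of any of jar, hammer, slicker from where it was at the start of the episode above 0.03 m).
It also fails if it takes over 72 s, if anything falls off the work surface, if the arm or the gripper's body presses on something with over 40 N, if the wrist force passes 120 N, or if a joint passes its speed limit or range.

## Working session

There is one attempt and no reset: what is moved stays moved. The work goes in short steps, Python scripts to look and compute and a tool call to move; the robot and the scene stay as the last step left them, time stands still between calls to the robot, and variables do not carry over. Pictures are saved under pics/ and viewed, at most 10 in all, crops included, and the job is handed in when it is done.

Besides the shell and the picture viewer there is one more tool, called as name(argument=value, ...) on one line, values as JSON. arm_command: Moves the arm, as the interface text tells. Its arguments: {"type":"object","properties":{"targets":{"type":"array"},"grip_force":{"type":"number"}},"required":["targets"]}

```bash
mkdir -p pics; ls; python3 - <<'E'
from cell import robot
import cv2,json
s=robot.state();print({k:s[k] for k in('time','position','tcp_rot','contact_force','grip_width','joint_positions')})
for n in('top','side','wrist'):
    cv2.imwrite(f'pics/{n}0.png',robot.read_camera(n));print(n,robot.camera_info(n))
E
```

```text
pics
{'time': 0.0, 'position': array([0.14011021, 0.53159699, 0.25713983]), 'tcp_rot': array([-4.03741633e-01, -3.11505076e+00,  2.14074179e-03]), 'contact_force': array([0.27963451, 0.09371578, 0.1772633 ]), 'grip_width': 1.0011965549629485, 'joint_positions': array([ 1.09769859e+00,  3.81199862e-01,  1.29824843e+00, -2.80174305e-06,
        1.46359135e+00, -2.15314560e-01])}
top {'fx': 469.7987216184013, 'fy': 469.7987216184013, 'cx': 283.80676085745176, 'cy': 203.94183663277923, 'distortion': array([-0.03002737,  0.        ,  0.        ,  0.        ,  0.        ]), 'R': array([[-0.02334604, -0.99952631,  0.02005292],
       [-0.99195708,  0.02066392, -0.12487652],
       [ 0.12440299, -0.02280701, -0.99196962]]), 't': array([-0.12501999,  0.43548009,  1.29097572])}
side {'fx': 508.9574186397512, 'fy': 508.9574186397512, 'cx': 278.1059869132832, 'cy': 213.1084930196826, 'distortion': array([0.0623544, 0.       , 0.       , 0.       , 0.       ]), 'R': array([[ 0.81909054, -0.57362595, -0.00662977],
       [-0.34216445, -0.47924126, -0.80823963],
       [ 0.46044996,  0.66428991, -0.58881639]]), 't': array([-0.45120283,  0.14698591,  1.28049976])}
wrist {'fx': 344.02131217780806, 'fy': 344.02131217780806, 'cx': 274.50712252909466, 'cy': 212.87695511967235, 'distortion': array([-0.06893829,  0.        ,  0.        ,  0.        ,  0.        ]), 'tool_from_camera': array([[ 3.49500718e-04, -9.66450367e-01, -2.56853198e-01,
         6.61839960e-02],
       [ 9.99999731e-01,  5.03356840e-04, -5.33257052e-04,
         4.86869983e-04],
       [ 6.44655288e-04, -2.56852942e-01,  9.66450283e-01,
        -1.27749960e-01],
       [ 0.00000000e+00,  0.00000000e+00,  0.00000000e+00,
         1.00000000e+00]])}
```

View pics/top0.png

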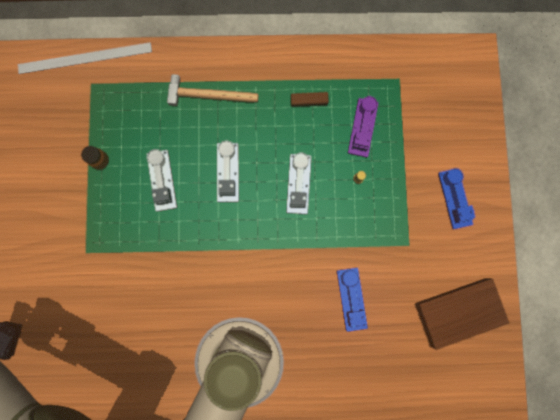

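View pics/side0.png

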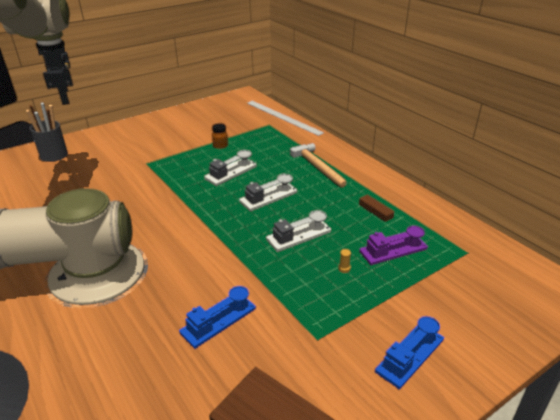

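The top view shows three aluminium stands with pans at about (156,158), (226,149) and (301,161). The brass weight is at (361,176). The look-alikes are purple (368,104), blue (455,176) and blue (349,277), all rejected by colour. I'll use one close crop of both views to check the choice and read pixels.

```bash
python3 - <<'E'
import cv2,numpy as np
t=cv2.imread('pics/top0.png')[135:220,140:380];s=cv2.imread('pics/side0.png')[140:280,200:366]
a=cv2.resize(t,None,fx=3.3,fy=3.3,interpolation=cv2.INTER_CUBIC);b=cv2.resize(s,None,fx=2.25,fy=2.25,interpolation=cv2.INTER_CUBIC)
im=np.zeros((a.shape[0]+b.shape[0],max(a.shape[1],b.shape[1]),3),np.uint8)
im[:a.shape[0],:a.shape[1]]=a;im[a.shape[0]:,:b.shape[1]]=b
print(a.shape,b.shape);cv2.imwrite('pics/crop1.png',im)
E
```

```text
(280, 792, 3) (315, 374, 3)
```

View pics/crop1.png

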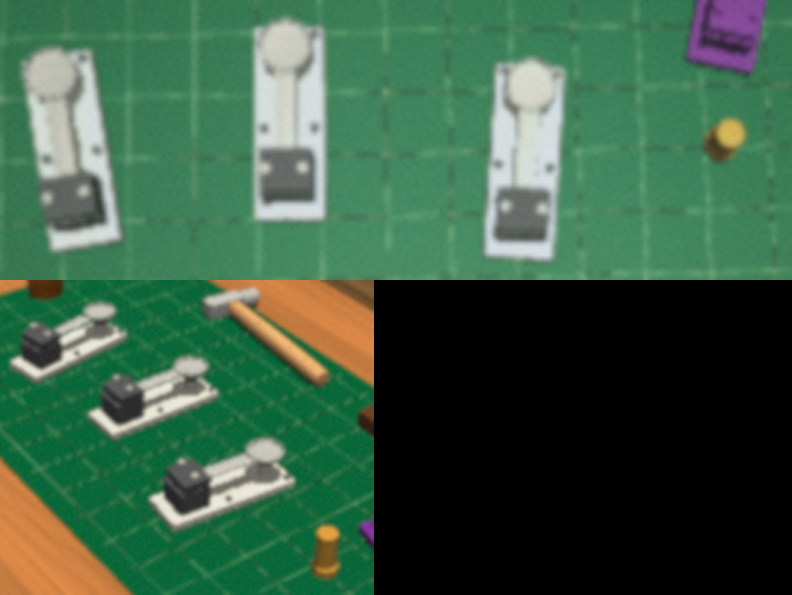

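The crop shows three grey-clad pans at L (53,75), M (285,45) and R (530,86), and the weight's top at (731,133). In the side half they are at (99,311), (190,366), (264,451) and (328,533). The weight stands upright on the mat.

```bash
cat > h.py <<'E'
import cv2,numpy as np
from scipy.spatial.transform import Rotation as Ro
from cell import robot
def cam(name,st=None):
    c=robot.camera_info(name);K=np.array([[c['fx'],0,c['cx']],[0,c['fy'],c['cy']],[0,0,1]])
    if name=='wrist':
        T=np.eye(4);T[:3,:3]=Ro.from_rotvec(st['tcp_rot']).as_matrix();T[:3,3]=st['position']
        W=np.linalg.inv(T@np.array(c['tool_from_camera']));R,t=W[:3,:3],W[:3,3]
    else:R,t=c['R'],c['t']
    return K,c['distortion'],R,t
def ray(px,C):
    K,d,R,t=C;n=cv2.undistortPoints(np.array([[px]],float),K,d)[0,0]
    v=R.T@np.r_[n,1];return -R.T@t,v/np.linalg.norm(v)
def plane(px,C,z):
    o,v=ray(px,C);return o+v*(z-o[2])/v[2]
def tri(p1,C1,p2,C2):
    (o1,v1),(o2,v2)=ray(p1,C1),ray(p2,C2)
    a=np.linalg.lstsq(np.c_[v1,-v2],o2-o1,rcond=None)[0];A,B=o1+a[0]*v1,o2+a[1]*v2
    return (A+B)/2,np.linalg.norm(A-B)
def proj(X,C):
    K,d,R,t=C;return cv2.projectPoints(np.array(X,float).reshape(-1,1,3),cv2.Rodrigues(R)[0],t,K,d)[0][:,0]
def tool(dX,st): # world shift -> tool cm
    return 100*Ro.from_rotvec(st['tcp_rot']).inv().apply(dX)
E
python3 - <<'E'
from h import *
np.set_printoptions(precision=4,suppress=True)
f=lambda p,s,o:[(p[0]+.5)/s-.5+o[0],(p[1]+.5)/s-.5+o[1]]
T,S=cam('top'),cam('side')
for n,a,b,z in(('L',(53,75),(99,31),.048),('M',(285,45),(190,86),.048),('R',(530,86),(264,171),.048),('W',(731,133),(328,253),.055)):
    a=f(a,3.3,(140,135));b=f(b,2.25,(200,140))
    print(n,tri(a,T,b,S),plane(a,T,z),plane(b,S,z))
for n,a in(('L',(72,203)),('M',(287,175)),('R',(522,214))): print(n,plane(f(a,3.3,(140,135)),T,.055))
st=robot.state();print(Ro.from_rotvec(st['tcp_rot']).as_matrix())
E
```

```text
L (array([0.5682, 0.2198, 0.0509]), np.float64(0.0005244398580954679)) [0.5687 0.2206 0.048 ] [0.5712 0.2242 0.048 ]
M (array([0.5905, 0.0241, 0.0491]), np.float64(8.283858167662324e-06)) [0.5908 0.0242 0.048 ] [0.5916 0.0256 0.048 ]
R (array([ 0.5516, -0.1833,  0.0481]), np.float64(0.0008688473041471817)) [ 0.5513 -0.1831  0.048 ] [ 0.5522 -0.1833  0.048 ]
W (array([ 0.5061, -0.3511,  0.0575]), np.float64(0.0008837824409758355)) [ 0.5062 -0.3514  0.055 ] [ 0.5086 -0.3491  0.055 ]
L [0.4578 0.2018 0.055 ]
M [0.4778 0.0227 0.055 ]
R [ 0.4408 -0.173   0.055 ]
[[-0.967   0.2549 -0.0005]
 [ 0.2549  0.967  -0.001 ]
 [ 0.0002 -0.0011 -1.    ]]
```

```bash
python3 - <<'E'
from h import *
st=robot.state();d=np.array([.567,.220,.18])-st['position'];print(tool(d,st))
E
```

```text
[-49.22355942 -19.24386078   7.73895849]
```

arm_command(targets=[{"x": -49.2,"y": -19.2,"z": 2,"jaw": 0},{"x": -49.2,"y": -19.2,"z": 3,"jaw": 0},{"x": -49.2,"y": -19.2,"z": 4,"jaw": 0},{"x": -49.2,"y": -19.2,"z": 5,"jaw": 0},{"x": -49.2,"y": -19.2,"z": 6,"jaw": 0},{"x": -49.2,"y": -19.2,"z": 7.7,"jaw": 0},{"x": -49.2,"y": -19.2,"z": 7.7,"jaw": 0},{"x": -49.2,"y": -19.2,"z": 7.7,"jaw": 0},{"x": -49.2,"y": -19.2,"z": 7.7,"jaw": 0},{"x": -49.2,"y": -19.2,"z": 7.7,"jaw": 0},{"x": -49.2,"y": -19.2,"z": 7.7,"jaw": 0},{"x": -49.2,"y": -19.2,"z": 7.7,"jaw": 0},{"x": -49.2,"y": -19.2,"z": 7.7,"jaw": 0},{"x": -49.2,"y": -19.2,"z": 7.7,"jaw": 0}])

```text
schema error: expected keys rx, ry, rz, x, y, z, jaw
```

```bash
python3 - <<'E'
from h import *
st=robot.state();im=robot.read_camera('wrist');C=cam('wrist',st)
print(st['time'],st['position'],np.abs(st['dq']).max(),st['contact_force'],st['joint_positions'])
cv2.imwrite('pics/w1raw.png',im);np.save('w1.npy',np.r_[st['position'],st['tcp_rot']])
o=im.copy()
th=np.linspace(0,2*np.pi,90)
P=proj(np.c_[.567+.023*np.cos(th),.220+.023*np.sin(th),.048+0*th],C)
cv2.polylines(o,[np.int32(P*1)],True,(0,0,255),1)
cv2.imwrite('pics/w1.png',cv2.resize(o[60:400,60:500],None,fx=1.7,fy=1.7))
E
```

```text
0.15 [0.14013028 0.53164713 0.25730428] 0.004178606745963002 [ 0.15361738 -0.3163065   0.15715098] [ 1.09770273e+00  3.81032546e-01  1.29802732e+00  9.23181604e-06
  1.46361990e+00 -2.15303730e-01]
```

View pics/w1.png

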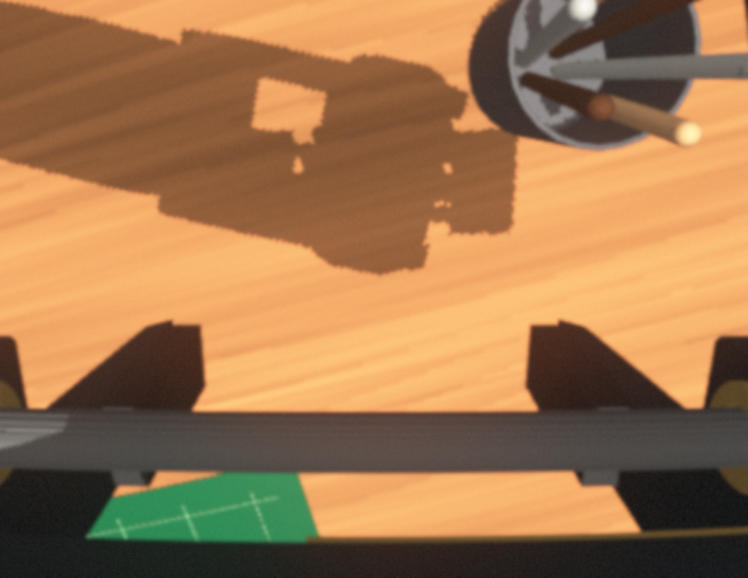

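The picture shows only the start place, because the move was refused. Every row needs all the keys.

arm_command(targets=[{"rx": 0,"ry": 0,"rz": 0,"x": -49.2,"y": -19.2,"z": 2,"jaw": 0},{"rx": 0,"ry": 0,"rz": 0,"x": -49.2,"y": -19.2,"z": 3,"jaw": 0},{"rx": 0,"ry": 0,"rz": 0,"x": -49.2,"y": -19.2,"z": 4,"jaw": 0},{"rx": 0,"ry": 0,"rz": 0,"x": -49.2,"y": -19.2,"z": 5,"jaw": 0},{"rx": 0,"ry": 0,"rz": 0,"x": -49.2,"y": -19.2,"z": 6,"jaw": 0},{"rx": 0,"ry": 0,"rz": 0,"x": -49.2,"y": -19.2,"z": 7.7,"jaw": 0},{"rx": 0,"ry": 0,"rz": 0,"x": -49.2,"y": -19.2,"z": 7.7,"jaw": 0},{"rx": 0,"ry": 0,"rz": 0,"x": -49.2,"y": -19.2,"z": 7.7,"jaw": 0},{"rx": 0,"ry": 0,"rz": 0,"x": -49.2,"y": -19.2,"z": 7.7,"jaw": 0},{"rx": 0,"ry": 0,"rz": 0,"x": -49.2,"y": -19.2,"z": 7.7,"jaw": 0},{"rx": 0,"ry": 0,"rz": 0,"x": -49.2,"y": -19.2,"z": 7.7,"jaw": 0},{"rx": 0,"ry": 0,"rz": 0,"x": -49.2,"y": -19.2,"z": 7.7,"jaw": 0},{"rx": 0,"ry": 0,"rz": 0,"x": -49.2,"y": -19.2,"z": 7.7,"jaw": 0},{"rx": 0,"ry": 0,"rz": 0,"x": -49.2,"y": -19.2,"z": 7.7,"jaw": 0},{"rx": 0,"ry": 0,"rz": 0,"x": -49.2,"y": -19.2,"z": 7.7,"jaw": 0},{"rx": 0,"ry": 0,"rz": 0,"x": -49.2,"y": -19.2,"z": 7.7,"jaw": 0}])

```text
time: 1.8
position: [0.5664, 0.2216, 0.1813]
tcp_rot: [0.402, 3.115, 0.0]
contact_force: [-0.8, 0.2, 0.7]
grip_width: 0.007
grip_force: 0.0
```

```bash
cat > look.py <<'E'
from h import *
import sys
n=sys.argv[1];X=list(map(float,sys.argv[2:5]));r=float(sys.argv[5])
st=robot.state();im=robot.read_camera('wrist');C=cam('wrist',st)
print(st['time'],st['position'],np.abs(st['dq']).max(),st['contact_force'],st['grip_width'])
cv2.imwrite(f'pics/{n}raw.png',im);np.save(f'{n}.npy',np.r_[st['position'],st['tcp_rot']])
th=np.linspace(0,2*np.pi,90);o=cv2.resize(im[90:400,80:490],None,fx=1.8,fy=1.8,interpolation=cv2.INTER_CUBIC)
P=proj(np.c_[X[0]+r*np.cos(th),X[1]+r*np.sin(th),X[2]+0*th],C)
cv2.polylines(o,[np.int32((P-[80,90])*1.8)],True,(0,0,255),1)
cv2.imwrite(f'pics/{n}.png',o);print('predicted centre in crop',(P.mean(0)-[80,90])*1.8)
E
python3 look.py w2 .568 .2202 .048 .023
```

```text
1.8 [0.56638353 0.22155375 0.18126013] 0.00453936544255069 [-0.77472611  0.21084184  0.70052274] 0.0066786443568614354
predicted centre in crop [347.32408897 218.16839844]
```

View pics/w2.png

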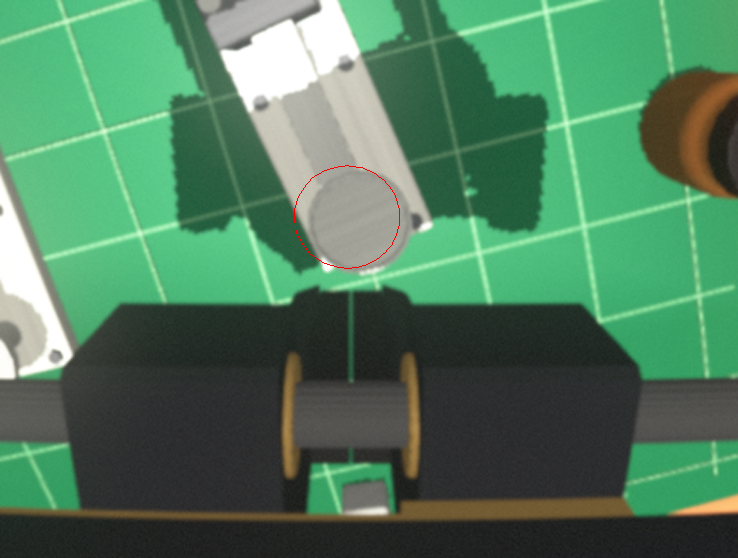

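The wrist picture shows the left pan centred at about (360,218), against a predicted (347,218), so it sits a few mm further left (+y). The jar at right (690,120) is clear.

```bash
python3 - <<'E'
from h import *
a=np.load('w2.npy');st=dict(position=a[:3],tcp_rot=a[3:]);C=cam('wrist',st)
p=np.array([360,218])/1.8+[80,90];X=plane(p,C,.048);print(X)
s=cv2.imread('pics/side0.png')
b=[(99.5)/2.25-.5+200,(31.5)/2.25-.5+140];t=[53.5/3.3-.5+140,75.5/3.3-.5+135]
print('tri',tri(p,C,b,cam('side')),tri(p,C,t,cam('top')))
q=robot.state();print(tool(np.r_[.5685,.2235,.07]-q['position'],q))
print(tool(np.r_[X[:2],.07]-q['position'],q))
E
```

```text
[0.569335   0.22562474 0.048     ]
tri (array([0.57053833, 0.22518539, 0.04734429]), np.float64(0.0021541790585092647)) (array([0.57298702, 0.2247737 , 0.03175808]), np.float64(0.000996504734385872))
[-0.13186715  0.25181923 11.11957346]
[-0.15869179  0.47853068 11.11964083]
```

arm_command(targets=[{"rx": 0,"ry": 0,"rz": 0,"x": -0.15,"y": 0.38,"z": 4,"jaw": 0},{"rx": 0,"ry": 0,"rz": 0,"x": -0.15,"y": 0.38,"z": 8,"jaw": 0},{"rx": 0,"ry": 0,"rz": 0,"x": -0.15,"y": 0.38,"z": 10.3,"jaw": 0},{"rx": 0,"ry": 0,"rz": 0,"x": -0.15,"y": 0.38,"z": 11.3,"jaw": 0},{"rx": 0,"ry": 0,"rz": 0,"x": -0.15,"y": 0.38,"z": 11.3,"jaw": 0},{"rx": 0,"ry": 0,"rz": 0,"x": -0.15,"y": 0.38,"z": 11.3,"jaw": 0}])

```text
time: 2.45
position: [0.57, 0.2243, 0.0691]
tcp_rot: [0.403, 3.114, 0.001]
contact_force: [0.2, 0.3, -0.3]
grip_width: 0.007
grip_force: 0.0
```

arm_command(targets=[{"rx": 0,"ry": 0,"rz": 0,"x": 0,"y": 0,"z": 0.2,"jaw": 0},{"rx": 0,"ry": 0,"rz": 0,"x": 0,"y": 0,"z": 0.4,"jaw": 0},{"rx": 0,"ry": 0,"rz": 0,"x": 0,"y": 0,"z": 0.6,"jaw": 0},{"rx": 0,"ry": 0,"rz": 0,"x": 0,"y": 0,"z": 0.6,"jaw": 0},{"rx": 0,"ry": 0,"rz": 0,"x": 0,"y": 0,"z": 0.6,"jaw": 0}])

```text
time: 2.95
position: [0.5696, 0.2241, 0.062]
tcp_rot: [0.404, 3.115, 0.0]
contact_force: [0.2, 0.3, 1.1]
grip_width: 0.003
grip_force: 0.6
```

arm_command(targets=[{"rx": 0,"ry": 0,"rz": 0,"x": 0,"y": 0,"z": 0.15,"jaw": 0},{"rx": 0,"ry": 0,"rz": 0,"x": 0,"y": 0,"z": 0.3,"jaw": 0},{"rx": 0,"ry": 0,"rz": 0,"x": 0,"y": 0,"z": 0.3,"jaw": 0}])

```text
time: 3.25
position: [0.5696, 0.224, 0.0587]
tcp_rot: [0.404, 3.115, 0.0]
contact_force: [1.8, 0.2, 1.6]
grip_width: 0.008
grip_force: 1.2
```

arm_command(targets=[{"rx": 0,"ry": 0,"rz": 0,"x": 0,"y": 0,"z": 0.1,"jaw": 0},{"rx": 0,"ry": 0,"rz": 0,"x": 0,"y": 0,"z": 0.1,"jaw": 0},{"rx": 0,"ry": 0,"rz": 0,"x": 0,"y": 0,"z": 0.1,"jaw": 0}])

```text
time: 3.55
position: [0.5695, 0.224, 0.0578]
tcp_rot: [0.404, 3.115, 0.0]
contact_force: [0.6, 0.0, 2.4]
grip_width: 0.004
grip_force: 1.3
```

arm_command(targets=[{"rx": 0,"ry": 0,"rz": 0,"x": 0,"y": 0,"z": 0.05,"jaw": 0},{"rx": 0,"ry": 0,"rz": 0,"x": 0,"y": 0,"z": 0.05,"jaw": 0},{"rx": 0,"ry": 0,"rz": 0,"x": 0,"y": 0,"z": 0.05,"jaw": 0}])

```text
time: 3.85
position: [0.5695, 0.224, 0.0573]
tcp_rot: [0.404, 3.115, 0.0]
contact_force: [2.7, 1.1, 4.0]
grip_width: 0.005
grip_force: 1.5
```

arm_command(targets=[{"rx": 0,"ry": 0,"rz": 0,"x": 0,"y": 0,"z": 0.04,"jaw": 0},{"rx": 0,"ry": 0,"rz": 0,"x": 0,"y": 0,"z": 0.04,"jaw": 0},{"rx": 0,"ry": 0,"rz": 0,"x": 0,"y": 0,"z": 0.04,"jaw": 0}])

```text
time: 4.15
position: [0.5695, 0.224, 0.0569]
tcp_rot: [0.404, 3.115, 0.0]
contact_force: [0.5, 0.2, 3.8]
grip_width: 0.01
grip_force: 2.0
```

arm_command(targets=[{"rx": 0,"ry": 0,"rz": 0,"x": 0,"y": 0,"z": 0.03,"jaw": 0},{"rx": 0,"ry": 0,"rz": 0,"x": 0,"y": 0,"z": 0.03,"jaw": 0},{"rx": 0,"ry": 0,"rz": 0,"x": 0,"y": 0,"z": 0.03,"jaw": 0}])

```text
time: 4.45
position: [0.5695, 0.224, 0.0568]
tcp_rot: [0.404, 3.115, 0.0]
contact_force: [0.9, -0.5, 7.0]
grip_width: 0.006
grip_force: 2.9
```

arm_command(targets=[{"rx": 0,"ry": 0,"rz": 0,"x": 0,"y": 0,"z": 0.02,"jaw": 0},{"rx": 0,"ry": 0,"rz": 0,"x": 0,"y": 0,"z": 0.02,"jaw": 0},{"rx": 0,"ry": 0,"rz": 0,"x": 0,"y": 0,"z": 0.02,"jaw": 0}])

```text
time: 4.75
position: [0.5695, 0.224, 0.0568]
tcp_rot: [0.404, 3.115, 0.0]
contact_force: [0.5, -0.1, 7.9]
grip_width: 0.007
grip_force: 3.5
```

arm_command(targets=[{"rx": 0,"ry": 0,"rz": 0,"x": 0,"y": 0,"z": 0,"jaw": 0},{"rx": 0,"ry": 0,"rz": 0,"x": 0,"y": 0,"z": 0,"jaw": 0}])

```text
time: 4.95
position: [0.5695, 0.224, 0.0568]
tcp_rot: [0.404, 3.115, 0.0]
contact_force: [0.7, 0.5, 6.8]
grip_width: 0.007
grip_force: 3.5
```

Left is on its stop: rigid at TCP z 0.0568, spring force about 3.5 N, roughly 0.5 N/mm. Next is the middle.

```bash
python3 - <<'E'
from h import *
q=robot.state();print(tool(np.r_[.591,.025,.181]-q['position'],q),q['contact_force'])
E
```

```text
[ -7.15713959 -18.69527088 -12.41867053] [0.6965288  0.52847253 6.84243892]
```

arm_command(targets=[{"rx": 0,"ry": 0,"rz": 0,"x": 0,"y": 0,"z": -4,"jaw": 0},{"rx": 0,"ry": 0,"rz": 0,"x": 0,"y": 0,"z": -9,"jaw": 0},{"rx": 0,"ry": 0,"rz": 0,"x": -1.5,"y": -4,"z": -12.4,"jaw": 0},{"rx": 0,"ry": 0,"rz": 0,"x": -3,"y": -8,"z": -12.4,"jaw": 0},{"rx": 0,"ry": 0,"rz": 0,"x": -5,"y": -13,"z": -12.4,"jaw": 0},{"rx": 0,"ry": 0,"rz": 0,"x": -7.2,"y": -18.7,"z": -12.4,"jaw": 0},{"rx": 0,"ry": 0,"rz": 0,"x": -7.2,"y": -18.7,"z": -12.4,"jaw": 0},{"rx": 0,"ry": 0,"rz": 0,"x": -7.2,"y": -18.7,"z": -12.4,"jaw": 0},{"rx": 0,"ry": 0,"rz": 0,"x": -7.2,"y": -18.7,"z": -12.4,"jaw": 0},{"rx": 0,"ry": 0,"rz": 0,"x": -7.2,"y": -18.7,"z": -12.4,"jaw": 0}])

```text
time: 5.95
position: [0.5911, 0.0266, 0.1802]
tcp_rot: [-0.401, -3.115, -0.0]
contact_force: [-0.0, 0.3, 0.2]
grip_width: 0.004
grip_force: 0.0
```

```bash
python3 look.py w3 .591 .025 .048 .023
```

```text
5.95 [0.59105417 0.02659233 0.18015764] 0.0036236528191760263 [-0.01179881  0.28380959  0.19738697] 0.004466677517925611
predicted centre in crop [345.82186205 215.71789154]
```

View pics/w3.png

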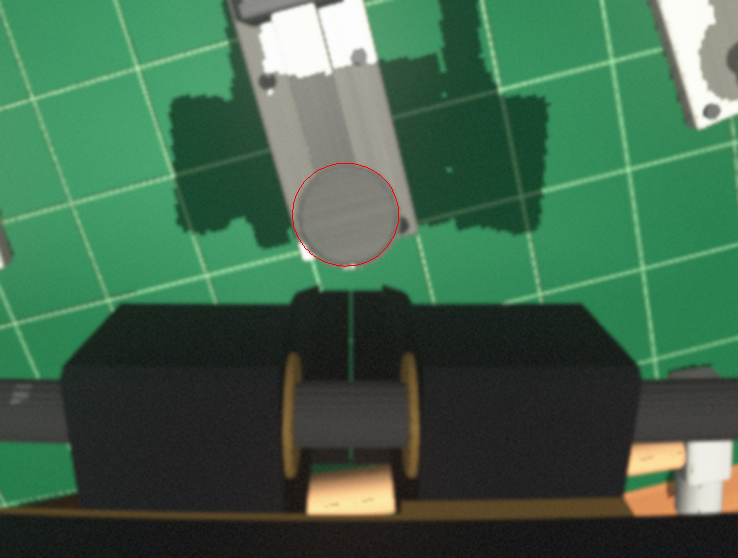

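The picture shows the middle pan at about (348,214), matching the prediction within 1–2 mm.

arm_command(targets=[{"rx": 0,"ry": 0,"rz": 0,"x": 0,"y": 0,"z": 4,"jaw": 0},{"rx": 0,"ry": 0,"rz": 0,"x": 0,"y": 0,"z": 8,"jaw": 0},{"rx": 0,"ry": 0,"rz": 0,"x": 0,"y": 0,"z": 10.3,"jaw": 0},{"rx": 0,"ry": 0,"rz": 0,"x": 0,"y": 0,"z": 11.2,"jaw": 0},{"rx": 0,"ry": 0,"rz": 0,"x": 0,"y": 0,"z": 11.2,"jaw": 0},{"rx": 0,"ry": 0,"rz": 0,"x": 0,"y": 0,"z": 11.2,"jaw": 0}])

```text
time: 6.6
position: [0.592, 0.0252, 0.0696]
tcp_rot: [0.402, 3.114, -0.0]
contact_force: [0.5, 0.7, 0.2]
grip_width: 0.006
grip_force: 0.0
```

arm_command(targets=[{"rx": 0,"ry": 0,"rz": 0,"x": 0,"y": 0,"z": 0.2,"jaw": 0},{"rx": 0,"ry": 0,"rz": 0,"x": 0,"y": 0,"z": 0.4,"jaw": 0},{"rx": 0,"ry": 0,"rz": 0,"x": 0,"y": 0,"z": 0.6,"jaw": 0},{"rx": 0,"ry": 0,"rz": 0,"x": 0,"y": 0,"z": 0.6,"jaw": 0},{"rx": 0,"ry": 0,"rz": 0,"x": 0,"y": 0,"z": 0.6,"jaw": 0}])

```text
time: 7.1
position: [0.5916, 0.0248, 0.0626]
tcp_rot: [0.404, 3.115, 0.0]
contact_force: [0.7, -0.2, 1.1]
grip_width: 0.006
grip_force: 0.6
```

arm_command(targets=[{"rx": 0,"ry": 0,"rz": 0,"x": 0,"y": 0,"z": 0.15,"jaw": 0},{"rx": 0,"ry": 0,"rz": 0,"x": 0,"y": 0,"z": 0.25,"jaw": 0},{"rx": 0,"ry": 0,"rz": 0,"x": 0,"y": 0,"z": 0.25,"jaw": 0}])

```text
time: 7.4
position: [0.5916, 0.0248, 0.0599]
tcp_rot: [0.404, 3.115, -0.0]
contact_force: [1.5, 0.2, 1.8]
grip_width: 0.005
grip_force: 1.3
```

arm_command(targets=[{"rx": 0,"ry": 0,"rz": 0,"x": 0,"y": 0,"z": 0.15,"jaw": 0},{"rx": 0,"ry": 0,"rz": 0,"x": 0,"y": 0,"z": 0.15,"jaw": 0},{"rx": 0,"ry": 0,"rz": 0,"x": 0,"y": 0,"z": 0.15,"jaw": 0}])

```text
time: 7.7
position: [0.5915, 0.0248, 0.0584]
tcp_rot: [0.404, 3.115, -0.0]
contact_force: [0.3, -0.0, 2.9]
grip_width: 0.004
grip_force: 1.6
```

arm_command(targets=[{"rx": 0,"ry": 0,"rz": 0,"x": 0,"y": 0,"z": 0.08,"jaw": 0},{"rx": 0,"ry": 0,"rz": 0,"x": 0,"y": 0,"z": 0.08,"jaw": 0},{"rx": 0,"ry": 0,"rz": 0,"x": 0,"y": 0,"z": 0.08,"jaw": 0}])

```text
time: 8.0
position: [0.5915, 0.0248, 0.0576]
tcp_rot: [0.404, 3.115, -0.0]
contact_force: [1.6, 0.9, 3.7]
grip_width: 0.004
grip_force: 1.8
```

arm_command(targets=[{"rx": 0,"ry": 0,"rz": 0,"x": 0,"y": 0,"z": 0.05,"jaw": 0},{"rx": 0,"ry": 0,"rz": 0,"x": 0,"y": 0,"z": 0.05,"jaw": 0},{"rx": 0,"ry": 0,"rz": 0,"x": 0,"y": 0,"z": 0.05,"jaw": 0}])

```text
time: 8.3
position: [0.5914, 0.0248, 0.0571]
tcp_rot: [0.404, 3.115, -0.0]
contact_force: [1.4, -0.3, 4.5]
grip_width: 0.006
grip_force: 2.0
```

arm_command(targets=[{"rx": 0,"ry": 0,"rz": 0,"x": 0,"y": 0,"z": 0.04,"jaw": 0},{"rx": 0,"ry": 0,"rz": 0,"x": 0,"y": 0,"z": 0.04,"jaw": 0},{"rx": 0,"ry": 0,"rz": 0,"x": 0,"y": 0,"z": 0.04,"jaw": 0}])

```text
time: 8.6
position: [0.5914, 0.0248, 0.0567]
tcp_rot: [0.404, 3.115, -0.0]
contact_force: [1.1, 0.6, 4.3]
grip_width: 0.008
grip_force: 2.1
```

arm_command(targets=[{"rx": 0,"ry": 0,"rz": 0,"x": 0,"y": 0,"z": 0.04,"jaw": 0},{"rx": 0,"ry": 0,"rz": 0,"x": 0,"y": 0,"z": 0.04,"jaw": 0},{"rx": 0,"ry": 0,"rz": 0,"x": 0,"y": 0,"z": 0.04,"jaw": 0}])

```text
time: 8.9
position: [0.5914, 0.0248, 0.0563]
tcp_rot: [0.404, 3.115, -0.0]
contact_force: [0.9, 0.6, 4.2]
grip_width: 0.005
grip_force: 2.2
```

arm_command(targets=[{"rx": 0,"ry": 0,"rz": 0,"x": 0,"y": 0,"z": 0.04,"jaw": 0},{"rx": 0,"ry": 0,"rz": 0,"x": 0,"y": 0,"z": 0.04,"jaw": 0},{"rx": 0,"ry": 0,"rz": 0,"x": 0,"y": 0,"z": 0.04,"jaw": 0}])

```text
time: 9.2
position: [0.5914, 0.0248, 0.0559]
tcp_rot: [-0.404, -3.116, 0.0]
contact_force: [1.3, -0.6, 5.2]
grip_width: 0.007
grip_force: 2.3
```

arm_command(targets=[{"rx": 0,"ry": 0,"rz": 0,"x": 0,"y": 0,"z": 0.04,"jaw": 0},{"rx": 0,"ry": 0,"rz": 0,"x": 0,"y": 0,"z": 0.04,"jaw": 0},{"rx": 0,"ry": 0,"rz": 0,"x": 0,"y": 0,"z": 0.04,"jaw": 0}])

```text
time: 9.5
position: [0.5914, 0.0248, 0.0558]
tcp_rot: [0.404, 3.115, -0.0]
contact_force: [-0.3, -0.4, 7.2]
grip_width: 0.002
grip_force: 3.5
```

arm_command(targets=[{"rx": 0,"ry": 0,"rz": 0,"x": 0,"y": 0,"z": 0.03,"jaw": 0},{"rx": 0,"ry": 0,"rz": 0,"x": 0,"y": 0,"z": 0.03,"jaw": 0},{"rx": 0,"ry": 0,"rz": 0,"x": 0,"y": 0,"z": 0.03,"jaw": 0},{"rx": 0,"ry": 0,"rz": 0,"x": 0,"y": 0,"z": 0.03,"jaw": 0}])

```text
time: 9.9
position: [0.5914, 0.0248, 0.0557]
tcp_rot: [0.404, 3.115, -0.0]
contact_force: [-0.2, 0.3, 9.4]
grip_width: 0.005
grip_force: 4.5
```

```bash
python3 - <<'E'
from h import *
q=robot.state();print(tool(np.r_[.552,-.182,.181]-q['position'],q),q['contact_force'],q['position'])
E
```

```text
[ -1.46678989 -21.00306128 -12.53177458] [-0.18554809  0.34261934  9.38835451] [0.59139472 0.02481362 0.05566555]
```

Middle is on its stop: about 5 N at 8 mm, roughly 0.6 N/mm. Next is the right.

arm_command(targets=[{"rx": 0,"ry": 0,"rz": 0,"x": 0,"y": 0,"z": -4,"jaw": 0},{"rx": 0,"ry": 0,"rz": 0,"x": 0,"y": 0,"z": -9,"jaw": 0},{"rx": 0,"ry": 0,"rz": 0,"x": -0.3,"y": -4,"z": -12.5,"jaw": 0},{"rx": 0,"ry": 0,"rz": 0,"x": -0.6,"y": -9,"z": -12.5,"jaw": 0},{"rx": 0,"ry": 0,"rz": 0,"x": -1,"y": -14,"z": -12.5,"jaw": 0},{"rx": 0,"ry": 0,"rz": 0,"x": -1.3,"y": -18,"z": -12.5,"jaw": 0},{"rx": 0,"ry": 0,"rz": 0,"x": -1.5,"y": -21,"z": -12.5,"jaw": 0},{"rx": 0,"ry": 0,"rz": 0,"x": -1.5,"y": -21,"z": -12.5,"jaw": 0},{"rx": 0,"ry": 0,"rz": 0,"x": -1.5,"y": -21,"z": -12.5,"jaw": 0},{"rx": 0,"ry": 0,"rz": 0,"x": -1.5,"y": -21,"z": -12.5,"jaw": 0}])

```text
time: 10.9
position: [0.5523, -0.1808, 0.1797]
tcp_rot: [-0.402, -3.115, -0.001]
contact_force: [-0.7, -0.8, 0.5]
grip_width: 0.008
grip_force: 0.0
```

```bash
python3 look.py w4 .552 -.183 .048 .023
```

```text
10.9 [ 0.55227414 -0.18084392  0.17974831] 0.010360180648914303 [-0.7056926  -0.83775579  0.4795097 ] 0.007748882774890157
predicted centre in crop [344.30445528 215.94602902]
```

View pics/w4.png

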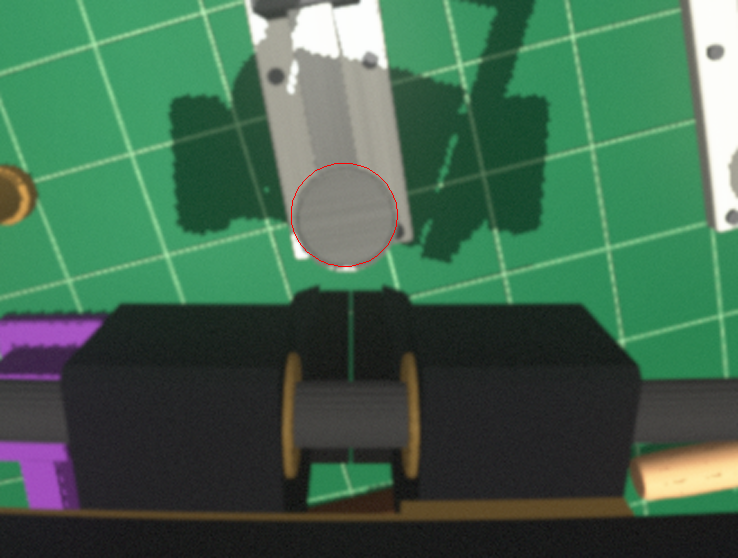

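The picture shows the right pan at about (346,216), on the prediction. The brass weight's edge is at (10,195).

arm_command(targets=[{"rx": 0,"ry": 0,"rz": 0,"x": 0,"y": 0,"z": 4,"jaw": 0},{"rx": 0,"ry": 0,"rz": 0,"x": 0,"y": 0,"z": 8,"jaw": 0},{"rx": 0,"ry": 0,"rz": 0,"x": 0,"y": 0,"z": 10.3,"jaw": 0},{"rx": 0,"ry": 0,"rz": 0,"x": 0,"y": 0,"z": 11.2,"jaw": 0},{"rx": 0,"ry": 0,"rz": 0,"x": 0,"y": 0,"z": 11.2,"jaw": 0},{"rx": 0,"ry": 0,"rz": 0,"x": 0,"y": 0,"z": 11.2,"jaw": 0}])

```text
time: 11.55
position: [0.553, -0.1819, 0.0694]
tcp_rot: [0.402, 3.114, -0.001]
contact_force: [-0.9, 0.8, 0.1]
grip_width: 0.007
grip_force: 0.0
```

arm_command(targets=[{"rx": 0,"ry": 0,"rz": 0,"x": 0,"y": 0,"z": 0.2,"jaw": 0},{"rx": 0,"ry": 0,"rz": 0,"x": 0,"y": 0,"z": 0.4,"jaw": 0},{"rx": 0,"ry": 0,"rz": 0,"x": 0,"y": 0,"z": 0.6,"jaw": 0},{"rx": 0,"ry": 0,"rz": 0,"x": 0,"y": 0,"z": 0.6,"jaw": 0},{"rx": 0,"ry": 0,"rz": 0,"x": 0,"y": 0,"z": 0.6,"jaw": 0}])

```text
time: 12.05
position: [0.5527, -0.1822, 0.0625]
tcp_rot: [0.404, 3.114, -0.0]
contact_force: [1.5, 1.2, 2.6]
grip_width: 0.008
grip_force: 1.3
```

arm_command(targets=[{"rx": 0,"ry": 0,"rz": 0,"x": 0,"y": 0,"z": 0.15,"jaw": 0},{"rx": 0,"ry": 0,"rz": 0,"x": 0,"y": 0,"z": 0.25,"jaw": 0},{"rx": 0,"ry": 0,"rz": 0,"x": 0,"y": 0,"z": 0.25,"jaw": 0}])

```text
time: 12.35
position: [0.5527, -0.1822, 0.0599]
tcp_rot: [0.404, 3.115, -0.001]
contact_force: [1.4, -0.5, 6.0]
grip_width: 0.006
grip_force: 2.8
```

arm_command(targets=[{"rx": 0,"ry": 0,"rz": 0,"x": 0,"y": 0,"z": 0.12,"jaw": 0},{"rx": 0,"ry": 0,"rz": 0,"x": 0,"y": 0,"z": 0.12,"jaw": 0},{"rx": 0,"ry": 0,"rz": 0,"x": 0,"y": 0,"z": 0.12,"jaw": 0}])

```text
time: 12.65
position: [0.5526, -0.1822, 0.0589]
tcp_rot: [0.404, 3.115, -0.001]
contact_force: [1.0, 0.6, 7.0]
grip_width: 0.005
grip_force: 3.4
```

arm_command(targets=[{"rx": 0,"ry": 0,"rz": 0,"x": 0,"y": 0,"z": 0.05,"jaw": 0},{"rx": 0,"ry": 0,"rz": 0,"x": 0,"y": 0,"z": 0.05,"jaw": 0},{"rx": 0,"ry": 0,"rz": 0,"x": 0,"y": 0,"z": 0.05,"jaw": 0}])

```text
time: 12.95
position: [0.5526, -0.1822, 0.0585]
tcp_rot: [0.404, 3.114, -0.001]
contact_force: [0.8, 0.2, 7.6]
grip_width: 0.008
grip_force: 3.7
```

arm_command(targets=[{"rx": 0,"ry": 0,"rz": 0,"x": 0,"y": 0,"z": 0.04,"jaw": 0},{"rx": 0,"ry": 0,"rz": 0,"x": 0,"y": 0,"z": 0.04,"jaw": 0},{"rx": 0,"ry": 0,"rz": 0,"x": 0,"y": 0,"z": 0.04,"jaw": 0}])

```text
time: 13.25
position: [0.5526, -0.1822, 0.0582]
tcp_rot: [0.404, 3.114, -0.001]
contact_force: [0.5, -0.3, 8.3]
grip_width: 0.006
grip_force: 3.9
```

arm_command(targets=[{"rx": 0,"ry": 0,"rz": 0,"x": 0,"y": 0,"z": 0.04,"jaw": 0},{"rx": 0,"ry": 0,"rz": 0,"x": 0,"y": 0,"z": 0.04,"jaw": 0},{"rx": 0,"ry": 0,"rz": 0,"x": 0,"y": 0,"z": 0.04,"jaw": 0}])

```text
time: 13.55
position: [0.5526, -0.1822, 0.058]
tcp_rot: [0.404, 3.114, -0.001]
contact_force: [0.2, -0.0, 9.8]
grip_width: 0.009
grip_force: 4.9
```

arm_command(targets=[{"rx": 0,"ry": 0,"rz": 0,"x": 0,"y": 0,"z": 0.04,"jaw": 0},{"rx": 0,"ry": 0,"rz": 0,"x": 0,"y": 0,"z": 0.04,"jaw": 0},{"rx": 0,"ry": 0,"rz": 0,"x": 0,"y": 0,"z": 0.04,"jaw": 0}])

```text
time: 13.85
position: [0.5527, -0.1822, 0.0579]
tcp_rot: [0.404, 3.114, -0.001]
contact_force: [-1.3, 1.7, 13.8]
grip_width: 0.004
grip_force: 6.3
```

Right is on its stop: about 8.5 N at 6.5 mm, 1.3 N/mm, so it is the stiffest. I'll hold briefly, then go above the weight.

```bash
python3 - <<'E'
from h import *
q=robot.state();print(tool(np.r_[.507,-.350,.181]-q['position'],q))
E
```

```text
[  0.1199843  -17.39184489 -12.299556  ]
```

arm_command(targets=[{"rx": 0,"ry": 0,"rz": 0,"x": 0,"y": 0,"z": 0,"jaw": 0},{"rx": 0,"ry": 0,"rz": 0,"x": 0,"y": 0,"z": 0,"jaw": 0},{"rx": 0,"ry": 0,"rz": 0,"x": 0,"y": 0,"z": -4,"jaw": 0},{"rx": 0,"ry": 0,"rz": 0,"x": 0,"y": 0,"z": -9,"jaw": 0},{"rx": 0,"ry": 0,"rz": 0,"x": 0,"y": -3,"z": -12.3,"jaw": 5},{"rx": 0,"ry": 0,"rz": 0,"x": 0,"y": -7,"z": -12.3,"jaw": 5},{"rx": 0,"ry": 0,"rz": 0,"x": 0,"y": -11,"z": -12.3,"jaw": 5},{"rx": 0,"ry": 0,"rz": 0,"x": 0,"y": -15,"z": -12.3,"jaw": 5},{"rx": 0,"ry": 0,"rz": 0,"x": 0.1,"y": -17.4,"z": -12.3,"jaw": 5},{"rx": 0,"ry": 0,"rz": 0,"x": 0.1,"y": -17.4,"z": -12.3,"jaw": 5},{"rx": 0,"ry": 0,"rz": 0,"x": 0.1,"y": -17.4,"z": -12.3,"jaw": 5},{"rx": 0,"ry": 0,"rz": 0,"x": 0.1,"y": -17.4,"z": -12.3,"jaw": 5},{"rx": 0,"ry": 0,"rz": 0,"x": 0.1,"y": -17.4,"z": -12.3,"jaw": 5}])

```text
time: 15.15
position: [0.5074, -0.3488, 0.1798]
tcp_rot: [-0.401, -3.116, -0.0]
contact_force: [-0.5, 0.1, -0.2]
grip_width: 0.568
grip_force: 0.0
```

```bash
python3 look.py w5 .507 -.350 .055 .012
```

```text
15.15 [ 0.50739932 -0.34884864  0.17975764] 0.006494262895067535 [-0.49365294  0.08244393 -0.16801584] 0.5681499740927634
predicted centre in crop [346.41002364 219.06580019]
```

View pics/w5.png

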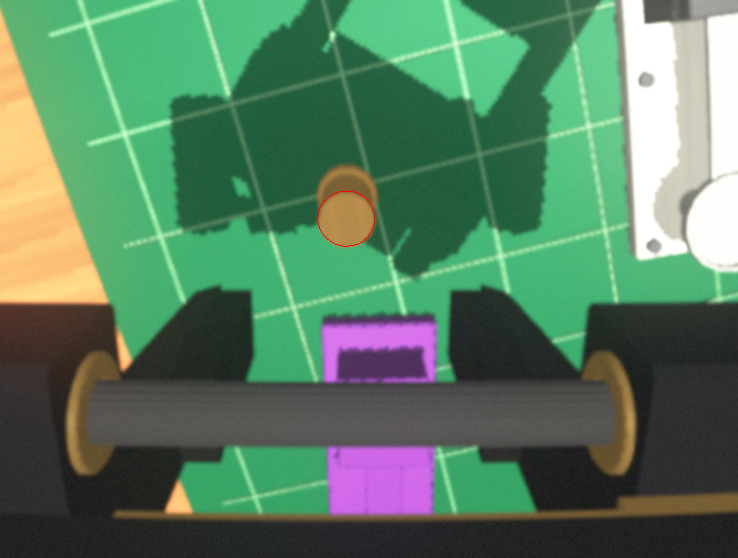

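The weight's top is centred at (346,218), exactly on the prediction, between the open fingers. The purple look-alike beyond is clear.

arm_command(targets=[{"rx": 0,"ry": 0,"rz": 0,"x": 0,"y": -0.1,"z": 4,"jaw": 5},{"rx": 0,"ry": 0,"rz": 0,"x": 0,"y": -0.1,"z": 8,"jaw": 5},{"rx": 0,"ry": 0,"rz": 0,"x": 0,"y": -0.1,"z": 11,"jaw": 5},{"rx": 0,"ry": 0,"rz": 0,"x": 0,"y": -0.1,"z": 13,"jaw": 5},{"rx": 0,"ry": 0,"rz": 0,"x": 0,"y": -0.1,"z": 13.9,"jaw": 5},{"rx": 0,"ry": 0,"rz": 0,"x": 0,"y": -0.1,"z": 13.9,"jaw": 5},{"rx": 0,"ry": 0,"rz": 0,"x": 0,"y": -0.1,"z": 13.9,"jaw": 5}])

```text
time: 15.9
position: [0.5073, -0.3512, 0.0418]
tcp_rot: [0.403, 3.114, -0.002]
contact_force: [0.2, 0.2, 0.6]
grip_width: 0.567
grip_force: 0.0
```

arm_command(targets=[{"rx": 0,"ry": 0,"rz": 0,"x": 0,"y": 0,"z": 0,"jaw": 4},{"rx": 0,"ry": 0,"rz": 0,"x": 0,"y": 0,"z": 0,"jaw": 3.2},{"rx": 0,"ry": 0,"rz": 0,"x": 0,"y": 0,"z": 0,"jaw": 2.7},{"rx": 0,"ry": 0,"rz": 0,"x": 0,"y": 0,"z": 0,"jaw": 2.2},{"rx": 0,"ry": 0,"rz": 0,"x": 0,"y": 0,"z": 0,"jaw": 1.8},{"rx": 0,"ry": 0,"rz": 0,"x": 0,"y": 0,"z": 0,"jaw": 1.8},{"rx": 0,"ry": 0,"rz": 0,"x": 0,"y": 0,"z": 0,"jaw": 1.8}], grip_force=15)

```text
time: 16.6
position: [0.5069, -0.351, 0.0411]
tcp_rot: [0.404, 3.115, -0.0]
contact_force: [0.3, 1.8, 4.8]
grip_width: 0.262
grip_force: 15.0
```

```bash
python3 - <<'E'
from h import *
q=robot.state();print(tool(np.r_[.552,-.182,.150]-q['position'],q),q['position'],q['contact_force'])
E
```

```text
[ -0.0572699   17.49066587 -10.89450821] [ 0.50690082 -0.35100459  0.04107245] [0.2941264  1.79295783 4.81263395]
```

arm_command(targets=[{"rx": 0,"ry": 0,"rz": 0,"x": 0,"y": 0,"z": -0.5,"jaw": 1.8},{"rx": 0,"ry": 0,"rz": 0,"x": 0,"y": 0,"z": -2,"jaw": 1.8},{"rx": 0,"ry": 0,"rz": 0,"x": 0,"y": 0,"z": -5,"jaw": 1.8},{"rx": 0,"ry": 0,"rz": 0,"x": 0,"y": 0,"z": -8.5,"jaw": 1.8},{"rx": 0,"ry": 0,"rz": 0,"x": 0,"y": 0,"z": -11,"jaw": 1.8},{"rx": 0,"ry": 0,"rz": 0,"x": 0,"y": 0,"z": -11,"jaw": 1.8},{"rx": 0,"ry": 0,"rz": 0,"x": 0,"y": 0,"z": -11,"jaw": 1.8}])

```text
time: 17.3
position: [0.5064, -0.3508, 0.1498]
tcp_rot: [-0.404, -3.115, -0.001]
contact_force: [0.5, 0.6, -4.0]
grip_width: 0.258
grip_force: 15.0
```

arm_command(targets=[{"rx": 0,"ry": 0,"rz": 0,"x": 0,"y": 2,"z": 0,"jaw": 1.8},{"rx": 0,"ry": 0,"rz": 0,"x": 0,"y": 5,"z": 0,"jaw": 1.8},{"rx": 0,"ry": 0,"rz": 0,"x": 0,"y": 8,"z": 0,"jaw": 1.8},{"rx": 0,"ry": 0,"rz": 0,"x": 0,"y": 11,"z": 0,"jaw": 1.8},{"rx": 0,"ry": 0,"rz": 0,"x": -0.1,"y": 14,"z": 0,"jaw": 1.8},{"rx": 0,"ry": 0,"rz": 0,"x": -0.1,"y": 16.3,"z": 0,"jaw": 1.8},{"rx": 0,"ry": 0,"rz": 0,"x": -0.1,"y": 17.5,"z": 0,"jaw": 1.8},{"rx": 0,"ry": 0,"rz": 0,"x": -0.1,"y": 17.5,"z": 0,"jaw": 1.8},{"rx": 0,"ry": 0,"rz": 0,"x": -0.1,"y": 17.5,"z": 0,"jaw": 1.8},{"rx": 0,"ry": 0,"rz": 0,"x": -0.1,"y": 17.5,"z": 0,"jaw": 1.8},{"rx": 0,"ry": 0,"rz": 0,"x": -0.1,"y": 17.5,"z": 0,"jaw": 1.8}])

```text
time: 18.4
position: [0.5521, -0.1829, 0.1506]
tcp_rot: [-0.406, -3.115, 0.0]
contact_force: [0.1, 0.5, -1.6]
grip_width: 0.259
grip_force: 15.0
```

```bash
python3 look.py w6 .552 -.182 .048 .023
```

```text
18.4 [ 0.55209545 -0.18294882  0.15059065] 0.0026480620947798507 [ 0.07247568  0.50564329 -1.64761344] 0.25922208271104186
predicted centre in crop [351.6638665  232.68367065]
```

View pics/w6.png

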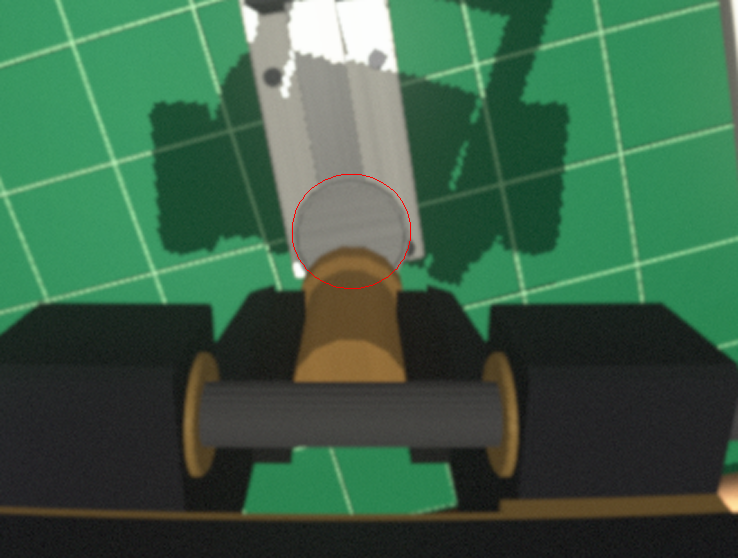

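The weight hangs straight in the fingers (foot near (351,270)), and the pan beneath is centred at about (351,233), on the prediction. I'll lower it.

arm_command(targets=[{"rx": 0,"ry": 0,"rz": 0,"x": 0,"y": 0,"z": 2,"jaw": 1.8},{"rx": 0,"ry": 0,"rz": 0,"x": 0,"y": 0,"z": 4,"jaw": 1.8},{"rx": 0,"ry": 0,"rz": 0,"x": 0,"y": 0,"z": 5.4,"jaw": 1.8},{"rx": 0,"ry": 0,"rz": 0,"x": 0,"y": 0,"z": 6.1,"jaw": 1.8},{"rx": 0,"ry": 0,"rz": 0,"x": 0,"y": 0,"z": 6.1,"jaw": 1.8},{"rx": 0,"ry": 0,"rz": 0,"x": 0,"y": 0,"z": 6.1,"jaw": 1.8},{"rx": 0,"ry": 0,"rz": 0,"x": 0,"y": 0,"z": 6.1,"jaw": 1.8}])

```text
time: 19.15
position: [0.5527, -0.1823, 0.0906]
tcp_rot: [0.404, 3.114, -0.001]
contact_force: [0.5, -0.5, -1.2]
grip_width: 0.263
grip_force: 15.0
```

arm_command(targets=[{"rx": 0,"ry": 0,"rz": 0,"x": 0,"y": 0,"z": 0.15,"jaw": 1.8},{"rx": 0,"ry": 0,"rz": 0,"x": 0,"y": 0,"z": 0.3,"jaw": 1.8},{"rx": 0,"ry": 0,"rz": 0,"x": 0,"y": 0,"z": 0.3,"jaw": 1.8},{"rx": 0,"ry": 0,"rz": 0,"x": 0,"y": 0,"z": 0.3,"jaw": 1.8}])

```text
time: 19.55
position: [0.5523, -0.182, 0.0868]
tcp_rot: [-0.404, -3.115, -0.0]
contact_force: [0.3, 0.2, -2.6]
grip_width: 0.254
grip_force: 15.0
```

arm_command(targets=[{"rx": 0,"ry": 0,"rz": 0,"x": 0,"y": 0,"z": 0.12,"jaw": 1.8},{"rx": 0,"ry": 0,"rz": 0,"x": 0,"y": 0,"z": 0.12,"jaw": 1.8},{"rx": 0,"ry": 0,"rz": 0,"x": 0,"y": 0,"z": 0.12,"jaw": 1.8}])

```text
time: 19.85
position: [0.5524, -0.1821, 0.0856]
tcp_rot: [0.404, 3.115, -0.0]
contact_force: [0.3, -0.6, -1.7]
grip_width: 0.26
grip_force: 15.0
```

arm_command(targets=[{"rx": 0,"ry": 0,"rz": 0,"x": 0,"y": 0,"z": 0.08,"jaw": 1.8},{"rx": 0,"ry": 0,"rz": 0,"x": 0,"y": 0,"z": 0.08,"jaw": 1.8},{"rx": 0,"ry": 0,"rz": 0,"x": 0,"y": 0,"z": 0.08,"jaw": 1.8}])

```text
time: 20.15
position: [0.5525, -0.1821, 0.0849]
tcp_rot: [0.404, 3.115, -0.0]
contact_force: [0.9, -0.2, -0.9]
grip_width: 0.256
grip_force: 15.0
```

arm_command(targets=[{"rx": 0,"ry": 0,"rz": 0,"x": 0,"y": 0,"z": 0.07,"jaw": 1.8},{"rx": 0,"ry": 0,"rz": 0,"x": 0,"y": 0,"z": 0.07,"jaw": 1.8},{"rx": 0,"ry": 0,"rz": 0,"x": 0,"y": 0,"z": 0.07,"jaw": 1.8}])

```text
time: 20.45
position: [0.5525, -0.1821, 0.0842]
tcp_rot: [0.404, 3.115, -0.0]
contact_force: [1.4, 0.4, 0.4]
grip_width: 0.26
grip_force: 15.0
```

arm_command(targets=[{"rx": 0,"ry": 0,"rz": 0,"x": 0,"y": 0,"z": 0,"jaw": 2.3},{"rx": 0,"ry": 0,"rz": 0,"x": 0,"y": 0,"z": 0,"jaw": 2.5},{"rx": 0,"ry": 0,"rz": 0,"x": 0,"y": 0,"z": 0,"jaw": 2.7},{"rx": 0,"ry": 0,"rz": 0,"x": 0,"y": 0,"z": 0,"jaw": 3.2},{"rx": 0,"ry": 0,"rz": 0,"x": 0,"y": 0,"z": 0,"jaw": 4},{"rx": 0,"ry": 0,"rz": 0,"x": 0,"y": 0,"z": 0,"jaw": 4.6},{"rx": 0,"ry": 0,"rz": 0,"x": 0,"y": 0,"z": 0,"jaw": 4.6}])

```text
time: 21.15
position: [0.5523, -0.1821, 0.0841]
tcp_rot: [-0.404, -3.115, 0.0]
contact_force: [-0.2, -0.2, -0.1]
grip_width: 0.52
grip_force: 0.0
```

arm_command(targets=[{"rx": 0,"ry": 0,"rz": 0,"x": 0,"y": 0,"z": -1,"jaw": 4.6},{"rx": 0,"ry": 0,"rz": 0,"x": 0,"y": 0,"z": -3,"jaw": 4.6},{"rx": 0,"ry": 0,"rz": 0,"x": 0,"y": 0,"z": -6,"jaw": 4.6},{"rx": 0,"ry": 0,"rz": 0,"x": 0,"y": 0,"z": -10,"jaw": 4.6},{"rx": 0,"ry": 0,"rz": 0,"x": 0,"y": 0,"z": -10,"jaw": 4.6},{"rx": 0,"ry": 0,"rz": 0,"x": 0,"y": 0,"z": -10,"jaw": 4.6},{"rx": 0,"ry": 0,"rz": 0,"x": 0,"y": 0,"z": -10,"jaw": 4.6}])

```text
time: 21.85
position: [0.5519, -0.1818, 0.1832]
tcp_rot: [-0.404, -3.114, -0.001]
contact_force: [0.2, 0.9, -0.5]
grip_width: 0.517
grip_force: 0.0
```

```bash
python3 look.py w7 .5525 -.182 .0985 .012; python3 - <<'E'
import cv2
a=cv2.imread('pics/w7.png')
from cell import robot
s=robot.read_camera('side')[150:290,230:380]
s=cv2.resize(s,None,fx=1.8,fy=1.8,interpolation=cv2.INTER_CUBIC);a[-s.shape[0]:,:s.shape[1]]=s;cv2.imwrite('pics/w7.png',a)
E
```

```text
21.85 [ 0.55189975 -0.18181281  0.18324081] 0.012474213252040458 [ 0.22925703  0.87373427 -0.54681841] 0.5167998235947211
predicted centre in crop [348.97964661 249.48187161]
```

View pics/w7.png

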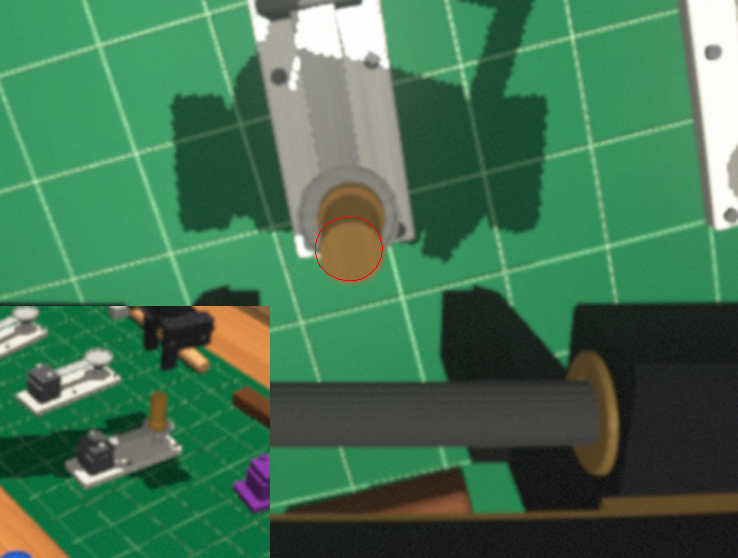

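The weight stands upright, its top at (351,250) against a predicted (349,249). Its foot is centred in the pan within about 1 mm, and the fingers are clear. I'm handing it in.

```bash
python3 -c "
from cell import robot
print(robot.finish_job())"
```

```text
the job is handed in; nothing more can be done
None
```

I pressed and held all three springs on their stops from left to right, measuring about 0.5, 0.6 and 1.3 N/mm and peaking near 14 N. The brass weight now stands upright, centred within about 1 mm on the stiffest spring (the right-hand one), and the job is handed in without a verdict shown.

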